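# Put the goldsmith's forming tools back in their rests

## Robot

A 6-joint arm with a two-finger parallel gripper is mounted at the origin on the work surface. World frame = base frame: x ahead of the robot, y to its left, z up, the work surface at z = 0. Lengths are in m, angles in rad, forces in N, time in s.
With the tool pointing down it reaches from about 0.375 to 0.9 m from the base axis. Payload 3.1 kg.
Tool frame: the origin (TCP) lies between the finger pads; the fingertips stand 17 mm ahead of it and the grasp point (between the pads) lies 2 mm behind it; z points along the fingers, y is the line along which they close (so a half turn about z gives the same grasp; the last joint's range is limited). The gripper opens to 85 mm and grips with 20 to 120 N. Pads are 22 mm wide; open, the fingers measure 114 mm over their backs; the gripper's body (76 mm by 85 mm) begins 54 mm behind the grasp point. The pads swing forward as they close: fully open they stand 13 mm farther back than shut.
Start: joints at [1.014, 0.527, 1.433, -0, 1.181, -0.178], TCP at [0.231, 0.581, 0.248] pointing down, gripper open.
Joint ranges: [-3.08, 3.08], [-0.75, 2.2], [0.22, 2.44], [-1.43, 4.57], [0, 2.65], [-2.85, 2.85]. Speed limits (rad/s): [2.79, 2.79, 3.14, 3.14, 3.14, 3.14].

## Interface

Orientations are given as a unit quaternion [x, y, z, w].
In Python, from station import sense, vision, order gives the robot as it stands.
- The arm moves only by the shell command python3 -m crank 'ROWS' [OPENING] [FORCE]. ROWS is JSON, a list of rows, each an object with "dp": the shift along the world's x, y, z in units of 30 mm (1.0 is 30 mm), a list of three; "angular": the turn, a rotation vector about the world's x, y, z in degrees, a list of three. In form: [{"dp": [dx, dy, dz], "angular": [ax, ay, az]}, ...]. A call has 1 to 20 rows; each row shifts and turns the commanded pose from where the row before left it; what a row does not reach is not made up. A row lasts 1/10 s, in which the tool goes at most 50 mm and 8.59 degrees, less where a joint would pass 70% of its speed; a pose out of reach is approached as far as the arm can. A call is refused whole if a number of a shift passes 1 or a number of a turn 8.59, either way. A call with a gripper value outside its range is refused whole. OPENING is the closure, from 0 (fully open) to 1 (shut), set as the call begins (- or left out, the last holds). The fingers move at their own pace and stop on an object; FORCE is the grip in N (left out, the last holds). Time passes only in rows, so rows that do not move let the fingers close. It gives the time, the measured TCP pose, the force, the opening and the grip force at its end, in the units of the state.
- sense(): the state, without advancing time (a new reading comes with each control period).
- vision.snapshot(name): name is "scene" or "side" or "wrist"; returns a dict with "image" (420x560x3 uint8, blue, green, red), "range_z" (420x560 float32, m along the optical axis (not along the pixel's ray), 0 where there is no reading), "mtx" (3x3 intrinsics, pixels), "pose" (4x4, takes a point from camera to world coordinates); the wrist camera has in their place "mount" (4x4, takes a point from camera to tool coordinates, whose origin is the TCP and whose axes are the flange's). Camera axes: x right, y down, z forward; pixel columns grow to the right and rows downward; lengths in m; the calibration is good to about 2 mm. A picture is of the moment at which its call begins: read the wrist's pose just before it.
- order.sign_off(): hands the job in; it is judged then, once.
The state is a dict: "t": time; "q": joint angles; "qd": joint speeds; "tau": joint torques, N m; "tcp_pos": TCP position; "tool_rot": TCP orientation; "force": force on the tool from outside, world axes, zero at the start; "ft_torque": the same for the moment, N m; "finger_gap": opening from 0.0 (shut) to 1.0 (fully open); "gripper_force": force on a finger pad.
Only numpy, scipy, OpenCV 4.12 (cv2) and the standard library are available. Lean on these libraries where they do the work, as an engineer would, in place of code of your own. Each camera call takes 0.05 s, during which the arm holds its last target. There are 200 camera calls.

## Task

Clear up the jeweller's bench: put each of the four steel forming tools (round block, square block, grooved oblong block and long draw plate) into the low wooden rest that matches its shape and size, lying flat on the felt inside the rim, top side up. Set each down gently rather than dropping it, and leave the little glass jar and the eye loupe standing where they are.

Things in the scene. Friction and masses are not known exactly. Their poses are not given: they have to be found in the camera images.
- round_block: Round flat steel bench block, a disc 56 mm in diameter and 22 mm high, 0.42 kg, flat on the bench. Origin: centre of its underside; z up.
- square_block: Square steel doming block, 52 x 52 mm and 24 mm high, with four round dark hollows on top, 0.5 kg, flat on the bench. Origin: centre of its underside; x and y along its sides, z up.
- groove_block: Oblong steel block, 70 mm (its x) by 38 mm (its y) and 26 mm high, with four grooves across the top 6 mm (below, the sides are plain for 20 mm), 0.45 kg, flat on the bench. Origin: centre of its underside; z up.
- draw_plate: Draw plate: long slim steel bar 110 mm (its x) by 30 mm (its y) and 12 mm high, with three rows of tiny dark holes on top, 0.31 kg, flat on the bench. Origin: centre of its underside; z up.
- round_rest: Low pale-wood rest with a grey felt floor and a thin rim all round, fixed to the bench. Felt floor 3 mm, rim top 7 mm above the bench; rim 5 mm wide. Origin: centre of its underside, on the bench. The round one: inside 72 mm in diameter, outside 82 mm; for the round block.
- square_rest: Low pale-wood rest with a grey felt floor and a thin rim all round, fixed to the bench. Felt floor 3 mm, rim top 7 mm above the bench; rim 5 mm wide. Origin: centre of its underside, on the bench. The square one: inside 68 x 68 mm, outside 78 x 78 mm; for the square block.
- groove_rest: Low pale-wood rest with a grey felt floor and a thin rim all round, fixed to the bench. Felt floor 3 mm, rim top 7 mm above the bench; rim 5 mm wide. Origin: centre of its underside, on the bench. The shorter oblong one: inside 86 mm (its x) by 54 mm (its y), outside 96 x 64 mm; for the grooved block, either way round.
- draw_rest: Low pale-wood rest with a grey felt floor and a thin rim all round, fixed to the bench. Felt floor 3 mm, rim top 7 mm above the bench; rim 5 mm wide. Origin: centre of its underside, on the bench. The long slim one: inside 126 mm (its x) by 46 mm (its y), outside 136 x 56 mm; for the draw plate, either way round.
- jar: Small brown glass jar with a brass cap, 36 mm in diameter, 44 mm high, loose, standing among the work; to be left alone. Origin: centre of its underside. (The other tools on the bench stand outside the area where the work and the rests lie.)
- loupe: Black eye loupe, a round cone 34 mm across at the foot and 30 mm high, loose, standing among the work; to be left alone. Origin: centre of its underside.
Things that resemble listed ones, but are neither listed nor needed, are in the scene too. What is shaped like the groove_rest but orange or red is not meant. Leave any orange look-alike of the square_rest alone.

How it is judged:
By the outcome, as a careful person would: the job done as asked, in the order asked, and still so for the second after the job is handed in, with the robot touching nothing.
It also fails if it takes over 93 s, if anything falls off the work surface, if the arm or the gripper's body presses on something with over 40 N, if the wrist force passes 120 N, or if a joint passes its speed limit or range.

## Working session

There is one attempt and no reset: what is moved stays moved. The work goes in short steps, Python scripts to look and compute and a shell command to move; the robot and the scene stay as the last step left them, time stands still between calls to the robot, and variables do not carry over. Pictures are saved under pics/ and viewed, at most 14 in all, crops included, and the job is handed in when it is done.

```bash
ls; mkdir -p pics
python3 - <<'E'
from station import sense, vision
import cv2,pickle
s=sense();print({k:s[k] for k in('t','q','tcp_pos','tool_rot','force','finger_gap')})
for n in('scene','side'):
    d=vision.snapshot(n);cv2.imwrite(f'pics/{n}0.png',d['image']);pickle.dump(d,open(n+'0.pkl','wb'));print(d['pose'].round(3).tolist(),d['mtx'].tolist())
E
```

```text
pics
{'t': 0.0, 'q': array([ 1.01449186e+00,  5.28452399e-01,  1.43395143e+00, -8.16984279e-06,
        1.18138433e+00, -1.78486295e-01]), 'tcp_pos': array([0.23014871, 0.58032786, 0.24732641]), 'tool_rot': array([ 1.87785861e-01,  9.82209380e-01, -1.02585491e-03, -3.90773005e-04]), 'force': array([0.57626817, 0.49654337, 0.63021658]), 'finger_gap': 0.9965771238648414}
[[0.463, 0.509, -0.726, 1.204], [0.886, -0.275, 0.373, -0.413], [-0.01, -0.816, -0.578, 0.626], [0.0, 0.0, 0.0, 1.0]] [[472.18188160859654, 0.0, 282.87523251506525], [0.0, 472.18188160859654, 210.42840698010593], [0.0, 0.0, 1.0]]
[[-0.991, -0.104, 0.083, 0.452], [-0.132, 0.669, -0.731, 0.541], [0.02, -0.736, -0.677, 0.597], [0.0, 0.0, 0.0, 1.0]] [[408.89400317133897, 0.0, 271.82127166753304], [0.0, 408.89400317133897, 210.05417885189382], [0.0, 0.0, 1.0]]
```

View pics/scene0.png

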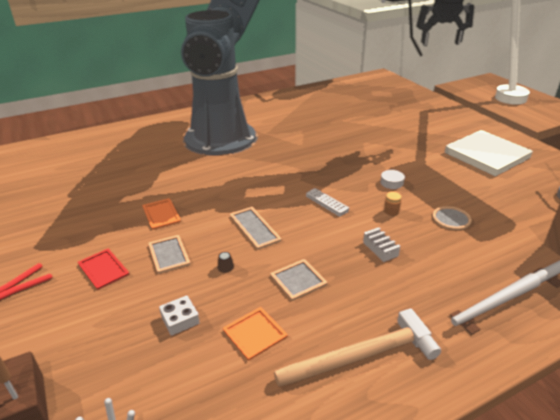

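View pics/side0.png

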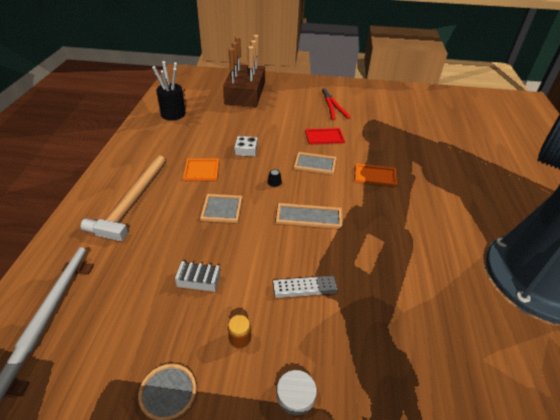

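The scene view shows the draw plate (327,202), round block (392,180), groove block (381,245), square block (179,315), the round rest (452,218), the long rest (255,227), and grey-floored rests at (169,254) and (298,279). The jar is at (393,203) and the loupe at (225,262). The orange and red trays are decoys.

```bash
cat > h.py <<'E'
import numpy as np,cv2
def cloud(d,T):
    z=d['range_z'];v,u=np.indices(z.shape);K=d['mtx']
    p=np.stack([(u-K[0,2])/K[0,0]*z,(v-K[1,2])/K[1,1]*z,z],-1)
    return p@T[:3,:3].T+T[:3,3]
def comps(d,T,w0=(0.3,-.6),w1=(1.,.75),minpx=60):
    P=cloud(d,T);ok=(d['range_z']>0)&(P[...,0]>w0[0])&(P[...,0]<w1[0])&(P[...,1]>w0[1])&(P[...,1]<w1[1])
    hsv=cv2.cvtColor(d['image'],cv2.COLOR_BGR2HSV)
    for nm,m in(('tall',ok&(P[...,2]>.008)&(P[...,2]<.07)),('felt',ok&(abs(P[...,2])<.008)&(hsv[...,1]<70))):
        n,l,st,c=cv2.connectedComponentsWithStats(m.astype(np.uint8))
        for i in range(1,n):
            if st[i,4]<minpx:continue
            q=P[l==i];zt=np.percentile(q[:,2],90)
            if nm=='tall':q=q[q[:,2]>zt-.004]
            r=cv2.minAreaRect((q[:,:2]*1000).astype(np.float32))
            print(nm,'px',c[i].round().astype(int),'n',st[i,4],'ztop %.1f'%(zt*1000),'c',np.round(r[0],1),'size',np.round(r[1],1),'ang %.1f'%r[2])
E
python3 - <<'E'
import pickle;from h import *
for n in('scene','side'):
    d=pickle.load(open(n+'0.pkl','rb'));print(n);comps(d,d['pose'])
E
```

```text
scene
tall px [488 151] n 2028 ztop 22.7 c [450.3 597.6] size [162.3 166.6] ang 8.9
tall px [392 178] n 313 ztop 22.6 c [442.  281.7] size [54.2 55. ] ang 55.9
tall px [327 201] n 374 ztop 12.5 c [443.7  92.1] size [109.8  34. ] ang 14.4
tall px [392 202] n 303 ztop 43.5 c [538.5 205. ] size [30.9 31.3] ang 52.9
tall px [554 234] n 343 ztop 60.1 c [788.6 408. ] size [ 7.1 19.3] ang 83.2
tall px [381 243] n 622 ztop 25.4 c [633.9 102.3] size [39.8 71.8] ang 89.8
tall px [224 261] n 224 ztop 29.9 c [ 534.3 -199.9] size [24.8 23.6] ang 16.9
tall px [507 293] n 1494 ztop 29.2 c [858.6 218.8] size [ 22.5 275. ] ang 3.7
tall px [ 19 277] n 172 ztop 11.8 c [ 385. -555.] size [14.2 83.3] ang 30.4
tall px [ 24 284] n 191 ztop 11.7 c [ 412.3 -548.5] size [13.7 88.8] ang 10.9
tall px [178 313] n 896 ztop 24.3 c [ 622.4 -318.8] size [55.4 52. ] ang 2.5
tall px [363 350] n 3215 ztop 25.2 c [845.3 -99.5] size [260.4  88.6] ang 88.4
tall px [ 23 390] n 2479 ztop 60.0 c [ 680.9 -560.8] size [ 44.1 101.1] ang 88.6
felt px [485 164] n 183 ztop 7.4 c [497.9 566.1] size [217.3 109.4] ang 54.5
felt px [3
[... 1126 characters left out ...]
0.7 38.8] ang 0.1
tall px [304 286] n 949 ztop 14.1 c [441.7  94. ] size [110.1  32.2] ang 13.9
tall px [239 331] n 606 ztop 45.4 c [536.8 207.4] size [31.7 31.5] ang 33.5
tall px [296 392] n 1354 ztop 24.0 c [439.9 284.6] size [53.9 54.7] ang 6.9
felt px [315 162] n 361 ztop 5.8 c [ 442.4 -289.9] size [46.9 83.1] ang 84.8
felt px [221 207] n 578 ztop 5.4 c [633.4 -93.2] size [65.7 64.9] ang 3.7
felt px [309 215] n 731 ztop 5.5 c [445.2 -97.4] size [123.9  42.3] ang 1.9
felt px [197 288] n 86 ztop 7.5 c [630.  122.2] size [68.5 13.5] ang 9.7
felt px [305 294] n 107 ztop 7.1 c [437.7 107.7] size [104.7   3.5] ang 13.9
felt px [167 392] n 1818 ztop 5.3 c [623.2 304.8] size [68.3 68.2] ang 20.2
```

```bash
python3 -m crank '[{"dp":[0.7,-0.99,-0.49],"angular":[0,0,2.17]},{"dp":[0.7,-0.99,-0.49],"angular":[0,0,2.17]},{"dp":[0.7,-0.99,-0.49],"angular":[0,0,2.17]},{"dp":[0.7,-0.99,-0.49],"angular":[0,0,2.17]},{"dp":[0.7,-0.99,-0.49],"angular":[0,0,2.17]},{"dp":[0.7,-0.99,-0.49],"angular":[0,0,2.17]},{"dp":[0.7,-0.99,-0.49],"angular":[0,0,2.17]},{"dp":[0.7,-0.99,-0.49],"angular":[0,0,2.17]},{"dp":[0.7,-0.99,-0.49],"angular":[0,0,2.17]},{"dp":[0.7,-0.99,-0.49],"angular":[0,0,2.17]},{"dp":[0,0,0],"angular":[0,0,0]},{"dp":[0,0,0],"angular":[0,0,0]}]' 0.32 40
cat >> h.py <<'E'
from scipy.spatial.transform import Rotation as R
def wrist():
    from station import sense,vision
    s=sense();d=vision.snapshot('wrist');T=np.eye(4);T[:3,:3]=R.from_quat(s['tool_rot']).as_matrix();T[:3,3]=s['tcp_pos']
    return s,d,T@d['mount']
E
python3 - <<'E'
from h import *
from station import vision
s,d,T=wrist();cv2.imwrite('pics/w1.png',d['image'])
print(s['t'],s['tcp_pos'],s['tool_rot'],s['finger_gap'],d['mount'].round(3).tolist())
comps(d,T)
# points near the fingers in tool frame
P=cloud(d,d['mount'])[d['range_z']>0];m=(P[:,2]<.04)&(P[:,2]>-.08)&(abs(P[:,1])<.07)&(abs(P[:,0])<.05);q=P[m]
print(len(q),q.min(0),q.max(0)) if len(q) else None
d=vision.snapshot('side');P=cloud(d,d['pose']);q=P[(d['range_z']>0)]-s['tcp_pos']
m=(abs(q[:,0])<.03)&(abs(q[:,1])<.075)&(abs(q[:,2])<.06);q=q[m];print(len(q))
for side in(q[:,1]>0,q[:,1]<0):
    k=q[side]
    if len(k):print(k[:,2].min(),np.percentile(k[:,1],[0,5,50,95,100]),np.percentile(k[:,2],[0,2,10]))
cv2.imwrite('pics/s1.png',d['image'])
E
```

```text
t: 1.3
tcp_pos: [0.4405, 0.2831, 0.1007]
tool_rot: [0.001, 1.0, -0.0, -0.001]
force: [-0.9, -0.0, 0.3]
finger_gap: 0.677
gripper_force: 0.0
1.3 [0.44053    0.28314263 0.10072632] [ 8.95843892e-04  9.99999219e-01 -1.84669719e-04 -8.51166135e-04] 0.6769494307942431 [[0.0, -0.954, -0.301, 0.076], [1.0, -0.0, 0.0, 0.0], [-0.0, -0.301, 0.954, -0.125], [0.0, 0.0, 0.0, 1.0]]
tall px [276 225] n 6169 ztop 22.5 c [441.4 284.2] size [54.9 55.5] ang 86.6
tall px [ 14 267] n 2176 ztop 12.5 c [466.9 112.1] size [27.2 69.7] ang 79.9
felt px [271 185] n 136 ztop 7.5 c [419.8 281.4] size [12.9 46.5] ang 7.1
felt px [ 22 240] n 866 ztop 7.2 c [455.5 112.2] size [75.7  3.3] ang 13.6
41705 [-0.01435037 -0.06435849 -0.07404793] [0.01875174 0.06523196 0.01354665]
317
0.03735392205402127 [0.02205378 0.02717443 0.03562196 0.06469676 0.06551794] [0.03735392 0.03939752 0.04164881]
```

View pics/w1.png

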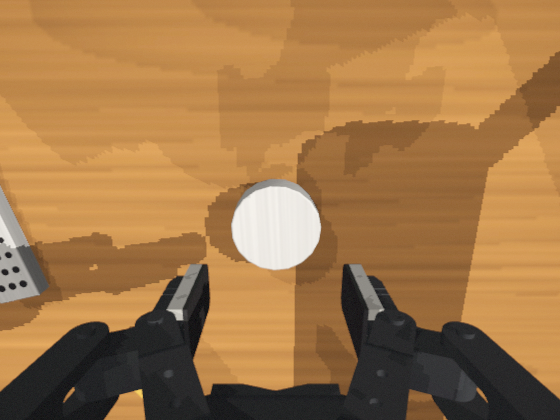

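View pics/s1.png

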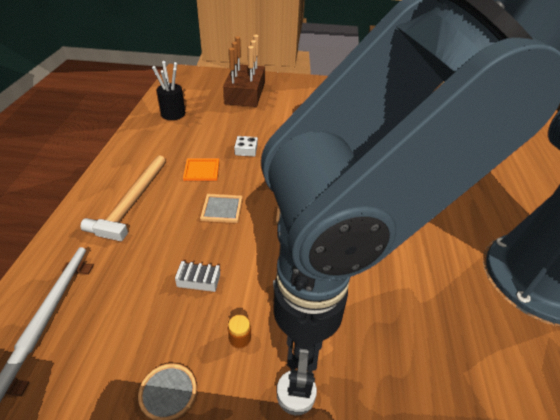

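Wrist view: the block is centred at (276,225) between the fingertips at (198,268) and (354,268). The tips stand 13.5 mm ahead of the TCP at this opening. I'll descend on the round block.

```bash
python3 -m crank '[{"dp":[0.03,0.02,-0.4],"angular":[0,0,0]},{"dp":[0,0,-0.7],"angular":[0,0,0]},{"dp":[0,0,-0.7],"angular":[0,0,0]},{"dp":[0,0,-0.5],"angular":[0,0,0]},{"dp":[0,0,-0.35],"angular":[0,0,0]},{"dp":[0,0,0],"angular":[0,0,0]}]' 0.1 60
python3 -m crank '[{"dp":[0,0,0],"angular":[0,0,0]},{"dp":[0,0,0],"angular":[0,0,0]},{"dp":[0,0,0],"angular":[0,0,0]},{"dp":[0,0,0],"angular":[0,0,0]},{"dp":[0,0,0],"angular":[0,0,0]},{"dp":[0,0,0],"angular":[0,0,0]},{"dp":[0,0,0.2],"angular":[0,0,0]},{"dp":[0,0,0.4],"angular":[0,0,0]},{"dp":[0,0,0.7],"angular":[0,0,0]},{"dp":[0,0,0.7],"angular":[0,0,0]}]' 1 60
```

```text
t: 2.0
tcp_pos: [0.4401, 0.2849, 0.0204]
tool_rot: [-0.001, 1.0, -0.0, -0.001]
force: [-0.3, 0.1, 0.1]
finger_gap: 0.9
gripper_force: 0.0
t: 3.0
tcp_pos: [0.441, 0.2843, 0.0825]
tool_rot: [-0.0, 1.0, -0.0, -0.001]
force: [0.8, 0.1, -4.9]
finger_gap: 0.625
gripper_force: 64.4
```

```bash
python3 -m crank '[{"dp":[0.5,0.1,0],"angular":[0,0,0]},{"dp":[0.95,0.1,0],"angular":[0,0,0]},{"dp":[0.95,0.1,0],"angular":[0,0,0]},{"dp":[0.95,0.1,0],"angular":[0,0,0]},{"dp":[0.95,0.1,0],"angular":[0,0,0]},{"dp":[0.95,0.1,0],"angular":[0,0,0]},{"dp":[0.6,0.1,0],"angular":[0,0,0]},{"dp":[0.22,0.02,0],"angular":[0,0,0]},{"dp":[0,0,0],"angular":[0,0,0]},{"dp":[0,0,0],"angular":[0,0,0]}]'
cat >> h.py <<'E'
def look(name,minpx=400):
    s,d,T=wrist();cv2.imwrite(f'pics/{name}.png',d['image']);print(s['t'],s['tcp_pos'].round(4),'yaw %.1f'%(2*np.degrees(np.arctan2(s['tool_rot'][1],s['tool_rot'][0]))-90),s['finger_gap'])
    comps(d,T,minpx=minpx)
    p=s['tcp_pos'];P=cloud(d,T);q=P[d['range_z']>0];return s,d,P
E
python3 - <<'E'
from h import *
look('w2')
E
```

```text
t: 4.0
tcp_pos: [0.6215, 0.3058, 0.0813]
tool_rot: [-0.001, 1.0, -0.0, -0.002]
force: [-0.6, 0.3, -4.9]
finger_gap: 0.622
gripper_force: 64.4
4.0 [0.6215 0.3058 0.0813] yaw 90.1 0.62193642906198
tall px [66 82] n 7148 ztop 44.3 c [538.3 207.3] size [32.5 32.7] ang 49.4
tall px [276 226] n 805 ztop 69.0 c [601.3 306.7] size [50.2 16. ] ang 88.5
felt px [273 206] n 3867 ztop 3.9 c [611.  305.1] size [42.7 70.4] ang 2.3
```

View pics/w2.png

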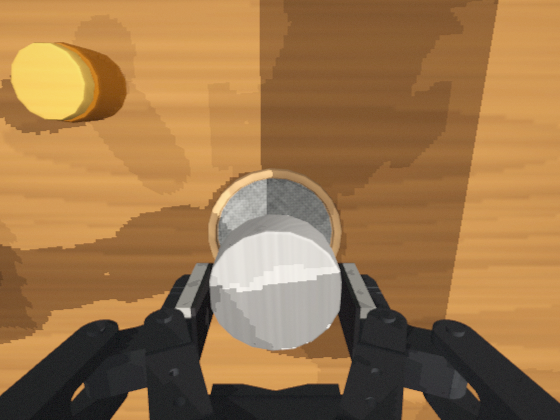

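The wrist view shows the held disc over the round rest. Felt centre is about (624,305) mm, so only a small x trim is needed before descending.

```bash
python3 -m crank '[{"dp":[0.05,0,-0.3],"angular":[0,0,0]},{"dp":[0,0,-0.6],"angular":[0,0,0]},{"dp":[0,0,-0.5],"angular":[0,0,0]},{"dp":[0,0,-0.3],"angular":[0,0,0]},{"dp":[0,0,-0.1],"angular":[0,0,0]},{"dp":[0,0,-0.04],"angular":[0,0,0]},{"dp":[0,0,-0.03],"angular":[0,0,0]},{"dp":[0,0,0],"angular":[0,0,0]}]'
```

```text
t: 4.85
tcp_pos: [0.6255, 0.3063, 0.0262]
tool_rot: [-0.0, 1.0, 0.0, 0.001]
force: [0.3, -0.1, -3.2]
finger_gap: 0.623
gripper_force: 64.6
```

```bash
python3 -m crank '[{"dp":[0,0,-0.03],"angular":[0,0,0]},{"dp":[0,0,0],"angular":[0,0,0]}]'; python3 -c "
from station import sense
s=sense();print(s['force'],s['tcp_pos'])"
```

```text
t: 5.05
tcp_pos: [0.6255, 0.3063, 0.0261]
tool_rot: [-0.0, 1.0, 0.0, 0.001]
force: [-3.4, -0.8, 4.3]
finger_gap: 0.625
gripper_force: 65.3
[-3.41448517 -0.83957807  4.34195591] [0.62552719 0.3062938  0.0261069 ]
```

Run:
```python
from h import *
s,d,P=look('w3',200)
m=(abs(P[...,0]-.625)<.04)&(abs(P[...,1]-.306)<.026)&(P[...,2]>.015)&(P[...,2]<.045)&(cv2.cvtColor(d['image'],cv2.COLOR_BGR2GRAY)>120)
q=P[m];A=np.c_[q[:,:2]-[.625,.306],np.ones(len(q))];print(len(q),np.linalg.lstsq(A,q[:,2],rcond=None)[0],q.min(0),q.max(0))
```

```text
5.05 [0.6255 0.3063 0.0261] yaw 90.1 0.6247480422857729
tall px [25 69] n 4849 ztop 32.6 c [541.9 221.6] size [ 7.5 27.5] ang 76.6
tall px [275 313] n 30604 ztop 68.1 c [625.2 306.6] size [120.1  26.8] ang 90.0
felt px [270 224] n 3680 ztop 4.1 c [605.9 305.8] size [69.6 32.3] ang 89.9
13088 [0.02936001 0.00513995 0.02456009] [0.59718272 0.28000288 0.01500081] [0.65284115 0.33199061 0.04299304]
```

View pics/w3.png

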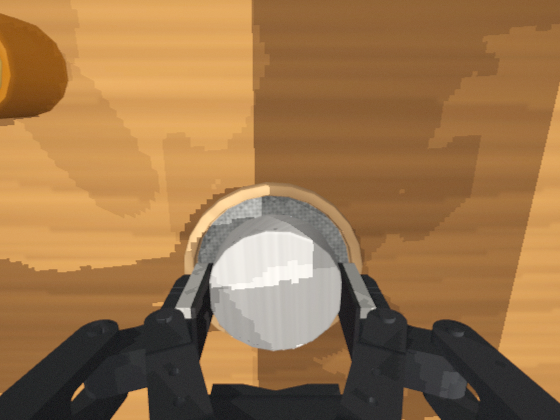

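The disc rests on the felt: its top is at 24.6 mm and it is centred at x=625 in the rest. I'll release and go up.

```bash
python3 -m crank '[{"dp":[0,0,0],"angular":[0,0,0]},{"dp":[0,0,0],"angular":[0,0,0]},{"dp":[0,0,0],"angular":[0,0,0]},{"dp":[0,0,0.3],"angular":[0,0,0]},{"dp":[0,0,0.8],"angular":[0,0,0]},{"dp":[0,0,1],"angular":[0,0,0]},{"dp":[0,0,1],"angular":[0,0,0]},{"dp":[0,0,0],"angular":[0,0,0]}]' 0.05 60
python3 - <<'E'
from h import *
look('w4')
E
```

```text
t: 5.9
tcp_pos: [0.6286, 0.3073, 0.1238]
tool_rot: [-0.0, 1.0, 0.002, 0.005]
force: [1.2, 0.9, 0.4]
finger_gap: 0.952
gripper_force: 0.0
5.9 [0.6286 0.3073 0.1238] yaw 90.1 0.9520189351942951
tall px [101  70] n 4538 ztop 44.4 c [538.3 207.2] size [32.7 32.2] ang 59.1
tall px [  9 227] n 1813 ztop 23.4 c [642.3 118.6] size [11.6 52.3] ang 89.0
tall px [274 208] n 5368 ztop 25.6 c [625.3 307.2] size [55.  54.8] ang 84.8
felt px [266 179] n 1864 ztop 4.0 c [621.5 304. ] size [62.7 70.1] ang 26.1
felt px [ 20 208] n 758 ztop 7.1 c [633.1 122.8] size [70.3  8.2] ang 4.9
```

```bash
python3 -m crank '[{"dp":[0,-0.5,0],"angular":[0,0,0]},{"dp":[0,-1,0],"angular":[0,0,0]},{"dp":[0,-1,0],"angular":[0,0,0]},{"dp":[0,-1,0],"angular":[0,0,0]},{"dp":[0,-1,0],"angular":[0,0,0]},{"dp":[0,-1,0],"angular":[0,0,0]},{"dp":[0,-1,0],"angular":[0,0,0]},{"dp":[0,-1,0],"angular":[0,0,0]},{"dp":[0,-1,0],"angular":[0,0,0]},{"dp":[0,-1,0],"angular":[0,0,0]},{"dp":[0,-1,0],"angular":[0,0,0]},{"dp":[0,-1,0],"angular":[0,0,0]},{"dp":[0,-1,0],"angular":[0,0,0]},{"dp":[0,-1,0],"angular":[0,0,0]},{"dp":[0,-1,0],"angular":[0,0,0]},{"dp":[0,-1,0],"angular":[0,0,0]},{"dp":[0,-1,0],"angular":[0,0,0]},{"dp":[0,-1,0],"angular":[0,0,1]},{"dp":[0,-1,0],"angular":[0,0,1]},{"dp":[0,-1,0],"angular":[0,0,1]}]' 0.05
python3 -m crank '[{"dp":[-0.2,-0.9,0],"angular":[0,-0.5,0]},{"dp":[0,-0.4,0],"angular":[0,0,0]},{"dp":[0,0,0],"angular":[0,0,0]},{"dp":[0,0,0],"angular":[0,0,0]}]'
python3 - <<'E'
from h import *
look('w5')
E
```

```text
t: 7.95
tcp_pos: [0.6229, -0.2803, 0.1158]
tool_rot: [-0.027, 1.0, 0.001, -0.002]
force: [0.1, -0.2, -0.6]
finger_gap: 0.951
gripper_force: 0.0
t: 8.35
tcp_pos: [0.6183, -0.3169, 0.1169]
tool_rot: [-0.026, 1.0, 0.001, 0.003]
force: [1.2, 0.2, -0.1]
finger_gap: 0.949
gripper_force: 0.0
8.35 [ 0.6183 -0.3169  0.1169] yaw 93.0 0.9485599310704345
tall px [477  95] n 2735 ztop 30.6 c [ 534.8 -198.5] size [25.  24.8] ang 7.8
tall px [273 221] n 6158 ztop 24.7 c [ 622.5 -317.8] size [52.3 52.1] ang 2.9
felt px [549 252] n 1651 ztop 4.1 c [ 638.3 -116.1] size [69.  25.2] ang 14.3
```

```bash
python3 -m crank '[{"dp":[0.12,-0.02,-0.4],"angular":[0,0,0]},{"dp":[0,0,-0.8],"angular":[0,0,0]},{"dp":[0,0,-0.8],"angular":[0,0,0]},{"dp":[0,0,-0.7],"angular":[0,0,0]},{"dp":[0,0,-0.35],"angular":[0,0,0]},{"dp":[0,0,-0.1],"angular":[0,0,0]},{"dp":[0,0,0],"angular":[0,0,0]}]' 0.1 60
```

```text
t: 9.1
tcp_pos: [0.6229, -0.3179, 0.023]
tool_rot: [-0.027, 1.0, 0.0, 0.004]
force: [-0.4, -0.2, 0.5]
finger_gap: 0.9
gripper_force: 0.0
```

```bash
python3 -m crank '[{"dp":[0,0,0],"angular":[0,0,0]},{"dp":[0,0,0],"angular":[0,0,0]},{"dp":[0,0,0],"angular":[0,0,0]},{"dp":[0,0,0],"angular":[0,0,0]},{"dp":[0,0,0],"angular":[0,0,0]},{"dp":[0,0,0],"angular":[0,0,0]},{"dp":[0,0,0.2],"angular":[0,0,0]},{"dp":[0,0,0.4],"angular":[0,0,0]},{"dp":[0,0,0.7],"angular":[0,0,0]},{"dp":[0,0,0.7],"angular":[0,0,0]},{"dp":[0,0,0],"angular":[0,0,0]}]' 1 60
python3 -m crank '[{"dp":[0,0.5,0],"angular":[0,0,0.2]},{"dp":[0.05,0.9,0],"angular":[0,0,0.2]},{"dp":[0.05,0.9,0],"angular":[0,0,0.2]},{"dp":[0.05,0.9,0],"angular":[0,0,0.2]},{"dp":[0.05,0.9,0],"angular":[0,0,0.2]},{"dp":[0.05,0.9,0],"angular":[0,0,0.2]},{"dp":[0.05,0.9,0],"angular":[0,0,0.2]},{"dp":[0,0.9,0],"angular":[0,0,0.2]},{"dp":[0,0.5,0],"angular":[0,0,0.2]},{"dp":[0,0.22,0],"angular":[0,0,0]},{"dp":[0,0,0],"angular":[0,0,0]},{"dp":[0,0,0],"angular":[0,0,0]}]'
python3 - <<'E'
from h import *
look('w6')
E
```

```text
t: 10.2
tcp_pos: [0.6243, -0.3198, 0.0865]
tool_rot: [-0.027, 1.0, -0.002, 0.007]
force: [0.4, -0.4, -4.2]
finger_gap: 0.588
gripper_force: 65.5
t: 11.4
tcp_pos: [0.6318, -0.0938, 0.0831]
tool_rot: [-0.042, 0.999, -0.0, 0.004]
force: [1.2, 0.3, -4.4]
finger_gap: 0.588
gripper_force: 65.4
11.4 [ 0.6318 -0.0938  0.0831] yaw 94.8 0.5883990856450222
tall px [81 34] n 4310 ztop 30.5 c [ 534.9 -196.7] size [24.5 25. ] ang 76.5
tall px [274 219] n 965 ztop 69.0 c [605.4 -95.6] size [ 1.2 50.9] ang 5.0
tall px [554 292] n 450 ztop 17.6 c [659.2  84.9] size [ 3.  18.9] ang 88.9
felt px [282 197] n 4010 ztop 3.8 c [613.4 -91. ] size [24.4 67.5] ang 2.8
felt px [549 270] n 632 ztop 6.9 c [646.1  85.4] size [52.5  6.7] ang 4.6
```

View pics/w6.png

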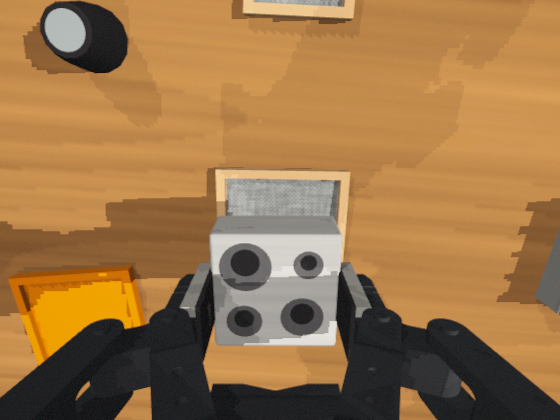

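The wrist view shows the square block above the square rest (felt strip at (282,197)), about 2.5 mm off in x and y. I'll correct that and descend.

```bash
python3 -m crank '[{"dp":[0.08,0.08,-0.3],"angular":[0,0,0]},{"dp":[0,0,-0.6],"angular":[0,0,0]},{"dp":[0,0,-0.5],"angular":[0,0,0]},{"dp":[0,0,-0.3],"angular":[0,0,0]},{"dp":[0,0,-0.1],"angular":[0,0,0]},{"dp":[0,0,-0.04],"angular":[0,0,0]},{"dp":[0,0,0],"angular":[0,0,0]}]'
python3 -m crank '[{"dp":[0,0,-0.03],"angular":[0,0,0]},{"dp":[0,0,0],"angular":[0,0,0]}]'
python3 -m crank '[{"dp":[0,0,-0.03],"angular":[0,0,0]},{"dp":[0,0,0],"angular":[0,0,0]}]'
python3 - <<'E'
from h import *
s,d,P=look('w7');print(s['force'])
m=(abs(P[...,0]-.634)<.04)&(abs(P[...,1]+.091)<.024)&(P[...,2]>.015)&(P[...,2]<.045)&(cv2.cvtColor(d['image'],cv2.COLOR_BGR2GRAY)>120)
q=P[m];print(q.min(0),q.max(0),np.percentile(q[:,2],[50,90]))
E
```

```text
t: 12.15
tcp_pos: [0.6345, -0.0907, 0.0284]
tool_rot: [-0.042, 0.999, -0.0, 0.005]
force: [-0.3, 0.2, -4.2]
finger_gap: 0.595
gripper_force: 65.4
t: 12.35
tcp_pos: [0.6349, -0.0907, 0.0281]
tool_rot: [-0.042, 0.999, -0.0, 0.005]
force: [-0.5, 0.3, -0.8]
finger_gap: 0.589
gripper_force: 65.8
t: 12.55
tcp_pos: [0.6349, -0.0907, 0.028]
tool_rot: [-0.042, 0.999, -0.0, 0.005]
force: [-2.3, -0.2, 5.2]
finger_gap: 0.591
gripper_force: 66.6
12.55 [ 0.6349 -0.0907  0.028 ] yaw 94.9 0.59057161270736
tall px [22 23] n 2184 ztop 23.9 c [ 542.2 -186.6] size [ 4.5 15.2] ang 61.8
tall px [276 304] n 29586 ztop 67.9 c [634.  -90.2] size [ 27.3 117. ] ang 4.7
felt px [47 30] n 834 ztop 7.3 c [ 543.5 -187.7] size [ 7.9 27. ] ang 49.0
felt px [279 215] n 3366 ztop 4.4 c [617.  -90.8] size [31.  67.6] ang 4.1
[-2.29794574 -0.16822595  5.17262934]
[ 0.60606264 -0.11499919  0.01500127] [ 0.66209514 -0.06701247  0.0415283 ] [0.02667657 0.02743893]
```

Contact is made with the block top at 27 mm, as expected. I'll release, rise, and move on to the groove block at (633,103.5).

```bash
python3 -m crank '[{"dp":[0,0,0],"angular":[0,0,0]},{"dp":[0,0,0],"angular":[0,0,0]},{"dp":[0,0,0],"angular":[0,0,0]},{"dp":[0,0,0.3],"angular":[0,0,0]},{"dp":[0,0,0.8],"angular":[0,0,0]},{"dp":[0,0,1],"angular":[0,0,0]},{"dp":[0,0,1],"angular":[0,0,0]},{"dp":[0,0,0],"angular":[0,0,0]}]' 0.05 60
python3 - <<'E'
from h import *
look('w8')
E
python3 -m crank '[{"dp":[0,0.5,0],"angular":[0,0,-0.6]},{"dp":[0,0.9,0],"angular":[0,0,-0.6]},{"dp":[0,0.9,0],"angular":[0,0,-0.6]},{"dp":[0,0.9,0],"angular":[0,0,-0.6]},{"dp":[0,0.9,0],"angular":[0,0,-0.6]},{"dp":[0,0.9,0],"angular":[0,0,-0.6]},{"dp":[0,0.9,0],"angular":[0,0,-0.6]},{"dp":[0,0.5,0],"angular":[0,0,-0.6]},{"dp":[0,0.1,0],"angular":[0,0,0]},{"dp":[0,0,0],"angular":[0,0,0]},{"dp":[0,0,0],"angular":[0,0,0]}]' 0.05
python3 - <<'E'
from h import *
look('w9')
E
```

```text
t: 13.4
tcp_pos: [0.6373, -0.0914, 0.1245]
tool_rot: [-0.042, 0.999, -0.002, 0.009]
force: [-0.7, 0.7, -0.1]
finger_gap: 0.95
gripper_force: 0.0
13.4 [ 0.6373 -0.0914  0.1245] yaw 94.9 0.9496327472201346
tall px [113  33] n 2799 ztop 30.6 c [ 534.8 -196.5] size [24.5 25. ] ang 32.0
tall px [278 207] n 6138 ztop 27.7 c [634.1 -90.1] size [51.9 52.1] ang 5.1
tall px [538 232] n 4205 ztop 25.8 c [633.3  99. ] size [70.4 30.3] ang 0.2
felt px [295   4] n 599 ztop 3.9 c [508.2 -92.1] size [ 6.  44.4] ang 4.9
felt px [279 183] n 2112 ztop 4.0 c [634.8 -89.6] size [67.3 67.4] ang 3.9
felt px [517 215] n 779 ztop 7.2 c [632.9  88.1] size [21.4 75.2] ang 78.1
t: 14.55
tcp_pos: [0.6338, 0.1036, 0.1188]
tool_rot: [-0.0, 1.0, -0.0, 0.004]
force: [0.6, 0.1, 0.2]
finger_gap: 0.949
gripper_force: 0.0
14.55 [0.6338 0.1036 0.1188] yaw 90.0 0.9487016083797516
tall px [458  60] n 4908 ztop 44.5 c [538.5 206.3] size [32.4 32.2] ang 83.4
tall px [275 213] n 6022 ztop 26.1 c [633.3 104. ] size [37.9 70.5] ang 90.0
tall px [546 204] n 1845 ztop 25.2 c [630.4 285.3] size [46.6 12.6] ang 13.5
tall px [ 18 217] n 2873 ztop 27.2 c [634.6 -66.5] size [19.7 55.1] ang 77.4
felt px [531 196] n 1626 ztop 5.9 c [628.8 287. ] size [69.9 35.4] ang 11.6
felt px [ 35 200] n 1475 ztop 6.1 c [633.7 -71.7] size [67.3 28.2] ang 4.1
```

```bash
python3 -m crank '[{"dp":[0,0.01,-0.4],"angular":[0,0,0]},{"dp":[0,0,-0.8],"angular":[0,0,0]},{"dp":[0,0,-0.8],"angular":[0,0,0]},{"dp":[0,0,-0.7],"angular":[0,0,0]},{"dp":[0,0,-0.4],"angular":[0,0,0]},{"dp":[0,0,-0.1],"angular":[0,0,0]},{"dp":[0,0,0],"angular":[0,0,0]}]' 0.2 60
python3 -m crank '[{"dp":[0,0,0],"angular":[0,0,0]},{"dp":[0,0,0],"angular":[0,0,0]},{"dp":[0,0,0],"angular":[0,0,0]},{"dp":[0,0,0],"angular":[0,0,0]},{"dp":[0,0,0],"angular":[0,0,0]},{"dp":[0,0,0],"angular":[0,0,0]},{"dp":[0,0,0],"angular":[0,0,0]},{"dp":[0,0,0.2],"angular":[0,0,0]},{"dp":[0,0,0.4],"angular":[0,0,0]},{"dp":[0,0,0.7],"angular":[0,0,0]},{"dp":[0,0,0.9],"angular":[0,0,0]},{"dp":[0,0,0],"angular":[0,0,0]}]' 1 60
```

```text
t: 15.3
tcp_pos: [0.6339, 0.1045, 0.0229]
tool_rot: [-0.0, 1.0, -0.0, 0.004]
force: [-0.0, -0.4, 0.3]
finger_gap: 0.798
gripper_force: 0.0
t: 16.5
tcp_pos: [0.6366, 0.105, 0.0929]
tool_rot: [-0.001, 1.0, -0.0, 0.008]
force: [1.8, -0.2, -3.1]
finger_gap: 0.429
gripper_force: 61.4
```

```bash
python3 -m crank '[{"dp":[-0.2,-0.5,0],"angular":[0,0,-0.35]},{"dp":[-0.46,-0.93,0],"angular":[0,0,-0.35]},{"dp":[-0.46,-0.93,0],"angular":[0,0,-0.35]},{"dp":[-0.46,-0.93,0],"angular":[0,0,-0.35]},{"dp":[-0.46,-0.93,0],"angular":[0,0,-0.35]},{"dp":[-0.46,-0.93,0],"angular":[0,0,-0.35]},{"dp":[-0.46,-0.93,0],"angular":[0,0,-0.35]},{"dp":[-0.46,-0.93,0],"angular":[0,0,-0.35]},{"dp":[-0.46,-0.93,0],"angular":[0,0,-0.35]},{"dp":[-0.46,-0.93,0],"angular":[0,0,-0.35]},{"dp":[-0.46,-0.93,0],"angular":[0,0,-0.35]},{"dp":[-0.46,-0.93,0],"angular":[0,0,-0.35]},{"dp":[-0.46,-0.93,0],"angular":[0,0,-0.35]},{"dp":[-0.46,-0.93,0],"angular":[0,0,-0.35]},{"dp":[-0.46,-0.93,0],"angular":[0,0,0]},{"dp":[-0.2,-0.5,0],"angular":[0,0,0]},{"dp":[0,0,0],"angular":[0,0,0]},{"dp":[0,0,0],"angular":[0,0,0]}]'
python3 - <<'E'
from h import *
look('w10')
E
```

```text
t: 18.3
tcp_pos: [0.428, -0.315, 0.0886]
tool_rot: [0.043, 0.999, 0.001, 0.004]
force: [-0.2, 0.6, -4.3]
finger_gap: 0.431
gripper_force: 61.4
18.3 [ 0.428  -0.315   0.0886] yaw 85.1 0.43071999148091944
felt px [340 220] n 4108 ztop 3.9 c [ 441.  -284.8] size [53.  76.7] ang 86.0
```

View pics/w10.png

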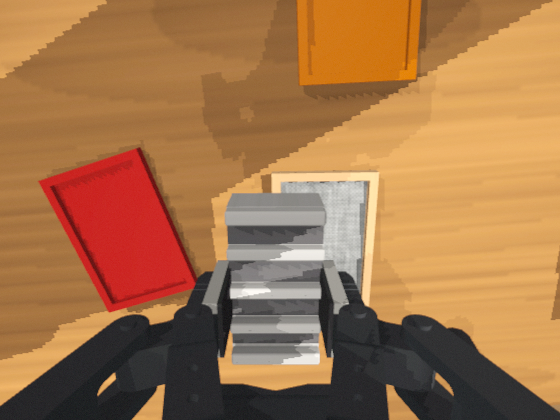

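The wrist view shows the block left of the groove rest (felt at (340,220)), because I typed one row too many. I'll correct by +15 mm in x and +30 mm in y, then check.

```bash
python3 -m crank '[{"dp":[0.3,0.5,0],"angular":[0,0,0]},{"dp":[0.22,0.5,0],"angular":[0,0,0]},{"dp":[0,0,0],"angular":[0,0,0]},{"dp":[0,0,0],"angular":[0,0,0]}]'
python3 - <<'E'
from h import *
s,d,P=look('w11',150)
m=(abs(P[...,0]-.443)<.045)&(abs(P[...,1]+.285)<.03)&(P[...,2]>.05)&(P[...,2]<.11)&(cv2.cvtColor(d['image'],cv2.COLOR_BGR2GRAY)>110)
q=P[m];print(cv2.minAreaRect((q[:,:2]*1000).astype(np.float32)),np.percentile(q[:,2],[1,50,95]))
E
```

```text
t: 18.75
tcp_pos: [0.4447, -0.2842, 0.0892]
tool_rot: [0.041, 0.999, -0.0, 0.004]
force: [0.3, -0.3, -4.4]
finger_gap: 0.427
gripper_force: 61.4
18.75 [ 0.4447 -0.2842  0.0892] yaw 85.3 0.42741630118663587
tall px [275 194] n 301 ztop 69.5 c [ 408.3 -280.5] size [37.6  0.8] ang 85.3
felt px [551 224] n 2684 ztop 4.0 c [ 449.7 -114.5] size [126.   20.1] ang 9.1
felt px [272 175] n 3050 ztop 3.9 c [ 414.5 -283.4] size [53.2 24.3] ang 87.2
((443.1314392089844, -284.2269287109375), (51.44633865356445, 71.24622344970703), 85.37600708007812) [0.06692204 0.08885479 0.09461927]
```

View pics/w11.png

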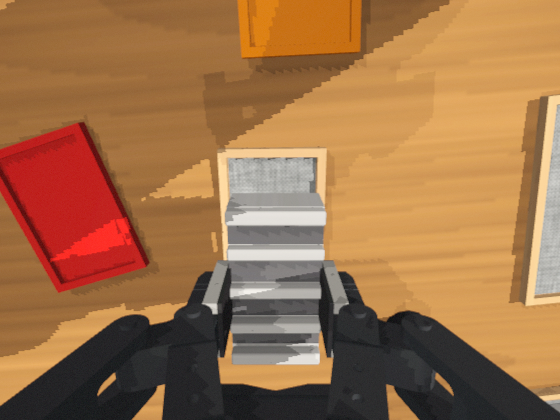

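The block is now aligned with the groove rest (felt strip at (272,175)). It needs only a 1–2 mm trim before descending.

```bash
python3 -m crank '[{"dp":[0.03,-0.05,-0.3],"angular":[0,0,0]},{"dp":[0,0,-0.7],"angular":[0,0,0]},{"dp":[0,0,-0.6],"angular":[0,0,0]},{"dp":[0,0,-0.3],"angular":[0,0,0]},{"dp":[0,0,-0.08],"angular":[0,0,0]},{"dp":[0,0,-0.04],"angular":[0,0,0]},{"dp":[0,0,0],"angular":[0,0,0]}]'
python3 -m crank '[{"dp":[0,0,-0.04],"angular":[0,0,0]},{"dp":[0,0,0],"angular":[0,0,0]}]'
python3 -m crank '[{"dp":[0,0,-0.03],"angular":[0,0,0]},{"dp":[0,0,0],"angular":[0,0,0]}]'
```

```text
t: 19.5
tcp_pos: [0.4456, -0.2877, 0.0291]
tool_rot: [0.042, 0.999, -0.001, 0.005]
force: [-0.3, 0.8, -5.3]
finger_gap: 0.432
gripper_force: 61.3
t: 19.7
tcp_pos: [0.4456, -0.2875, 0.028]
tool_rot: [0.042, 0.999, -0.001, 0.005]
force: [-0.7, -0.2, -4.8]
finger_gap: 0.424
gripper_force: 61.4
t: 19.9
tcp_pos: [0.4456, -0.2875, 0.0279]
tool_rot: [0.042, 0.999, -0.001, 0.005]
force: [-1.9, 0.3, 5.8]
finger_gap: 0.424
gripper_force: 62.5
```

```bash
python3 -m crank '[{"dp":[0,0,0],"angular":[0,0,0]},{"dp":[0,0,0],"angular":[0,0,0]},{"dp":[0,0,0],"angular":[0,0,0]},{"dp":[0,0,0.3],"angular":[0,0,0]},{"dp":[0,0,0.8],"angular":[0,0,0]},{"dp":[0,0,1],"angular":[0,0,0]},{"dp":[0,0,1],"angular":[0,0,0]},{"dp":[0,0,0],"angular":[0,0,0]}]' 0.2 60
python3 - <<'E'
from h import *
look('w12')
E
python3 -m crank '[{"dp":[0,0.5,0],"angular":[0,0,1.4]},{"dp":[0,0.95,0],"angular":[0,0,1.4]},{"dp":[0,0.95,0],"angular":[0,0,1.4]},{"dp":[0,0.95,0],"angular":[0,0,1.4]},{"dp":[0,0.95,0],"angular":[0,0,1.4]},{"dp":[0,0.95,0],"angular":[0,0,1.4]},{"dp":[0,0.95,0],"angular":[0,0,1.4]},{"dp":[0,0.95,0],"angular":[0,0,1.4]},{"dp":[0,0.95,0],"angular":[0,0,1.4]},{"dp":[0,0.95,0],"angular":[0,0,1.4]},{"dp":[0,0.95,0],"angular":[0,0,1.4]},{"dp":[0,0.95,0],"angular":[0,0,1.4]},{"dp":[0,0.95,0],"angular":[0,0,1.4]},{"dp":[0,0.6,0],"angular":[0,0,0.7]},{"dp":[0,0.15,0],"angular":[0,0,0]},{"dp":[0,0,0],"angular":[0,0,0]},{"dp":[0,0,0],"angular":[0,0,0]}]' 0.3
python3 - <<'E'
from h import *
look('w13')
E
```

```text
t: 20.7
tcp_pos: [0.4473, -0.2891, 0.1237]
tool_rot: [0.042, 0.999, -0.003, 0.008]
force: [0.2, 0.2, -0.8]
finger_gap: 0.798
gripper_force: 0.0
20.7 [ 0.4473 -0.2891  0.1237] yaw 85.2 0.7977897007471134
tall px [279 206] n 6009 ztop 29.1 c [ 444.2 -286.6] size [38.  70.9] ang 85.2
tall px [415 301] n 413 ztop 29.9 c [ 527.  -191.5] size [16.9  5.8] ang 46.4
felt px [539 185] n 6702 ztop 4.0 c [ 449.2 -103. ] size [128.1  37.5] ang 7.3
felt px [284 185] n 2362 ztop 4.0 c [ 445.2 -285.4] size [53.5 85.4] ang 86.3
t: 22.45
tcp_pos: [0.4448, 0.0919, 0.1191]
tool_rot: [-0.122, 0.992, 0.0, 0.004]
force: [0.5, -0.4, 0.9]
finger_gap: 0.702
gripper_force: 0.0
22.45 [0.4448 0.0919 0.1191] yaw 104.1 0.7021743248520702
tall px [278 203] n 6561 ztop 12.6 c [442.8  93.6] size [109.8  30. ] ang 13.7
tall px [ 13 362] n 928 ztop 27.2 c [618.3 -73.6] size [25.7 17.2] ang 4.1
felt px [ 19 144] n 7019 ztop 3.9 c [447.6 -87.3] size [125.8  28.4] ang 1.5
felt px [ 23 344] n 430 ztop 7.0 c [605.9 -79.3] size [37.8 12.5] ang 82.6
```

```bash
python3 -m crank '[{"dp":[-0.06,0.06,-0.4],"angular":[0,0,-0.2]},{"dp":[0,0,-0.8],"angular":[0,0,0]},{"dp":[0,0,-0.8],"angular":[0,0,0]},{"dp":[0,0,-0.7],"angular":[0,0,0]},{"dp":[0,0,-0.4],"angular":[0,0,0]},{"dp":[0,0,-0.15],"angular":[0,0,0]},{"dp":[0,0,0],"angular":[0,0,0]}]' 0.3 60
python3 -m crank '[{"dp":[0,0,0],"angular":[0,0,0]},{"dp":[0,0,0],"angular":[0,0,0]},{"dp":[0,0,0],"angular":[0,0,0]},{"dp":[0,0,0],"angular":[0,0,0]},{"dp":[0,0,0],"angular":[0,0,0]},{"dp":[0,0,0],"angular":[0,0,0]},{"dp":[0,0,0],"angular":[0,0,0]},{"dp":[0,0,0],"angular":[0,0,0]},{"dp":[0,0,0.2],"angular":[0,0,0]},{"dp":[0,0,0.4],"angular":[0,0,0]},{"dp":[0,0,0.6],"angular":[0,0,0]},{"dp":[0,0,0.6],"angular":[0,0,0]},{"dp":[0,0,0],"angular":[0,0,0]}]' 1 70
```

```text
t: 23.2
tcp_pos: [0.4435, 0.0936, 0.0218]
tool_rot: [-0.12, 0.993, 0.0, 0.004]
force: [-0.7, 0.0, -0.1]
finger_gap: 0.697
gripper_force: 0.0
t: 24.5
tcp_pos: [0.4447, 0.0941, 0.0784]
tool_rot: [-0.121, 0.993, -0.0, 0.007]
force: [0.0, 0.6, -2.7]
finger_gap: 0.324
gripper_force: 69.6
```

```bash
python3 -m crank '[{"dp":[0,-0.4,0],"angular":[0,0,-1.5]},{"dp":[0,-0.8,0],"angular":[0,0,-1.5]},{"dp":[0,-0.9,0],"angular":[0,0,-1.5]},{"dp":[0,-0.9,0],"angular":[0,0,-1.5]},{"dp":[0,-0.9,0],"angular":[0,0,-1.5]},{"dp":[0,-0.9,0],"angular":[0,0,-1.5]},{"dp":[0,-0.9,0],"angular":[0,0,-1.5]},{"dp":[0,-0.5,0],"angular":[0,0,-1.2]},{"dp":[0,-0.13,0],"angular":[0,0,0]},{"dp":[0,0,0],"angular":[0,0,0]},{"dp":[0,0,0],"angular":[0,0,0]}]'
python3 - <<'E'
from h import *
s,d,P=look('w14',100)
m=(abs(P[...,0]-.446)<.065)&(abs(P[...,1]+.096)<.03)&(P[...,2]>.05)&(P[...,2]<.078)&(cv2.cvtColor(d['image'],cv2.COLOR_BGR2GRAY)>110)
q=P[m];print(cv2.minAreaRect((q[:,:2]*1000).astype(np.float32)),np.percentile(q[:,2],[1,50,95]))
E
```

```text
t: 25.6
tcp_pos: [0.4427, -0.0952, 0.0757]
tool_rot: [-0.019, 1.0, 0.0, 0.003]
force: [0.8, 0.4, -2.6]
finger_gap: 0.321
gripper_force: 69.6
25.6 [ 0.4427 -0.0952  0.0757] yaw 92.2 0.32087214092554317
tall px [276 260] n 16054 ztop 65.0 c [441.4 -94.8] size [110.2  40.5] ang 1.9
tall px [122 380] n 155 ztop 30.0 c [ 536.9 -187.5] size [ 3.9 12.8] ang 58.8
felt px [270 150] n 1514 ztop 3.9 c [423.  -95.7] size [75.9 44.9] ang 2.0
((441.2853088378906, -91.85289764404297), (110.19511413574219, 48.887237548828125), 1.820968508720398) [0.05934477 0.06415172 0.06528083]
```

View pics/w14.png

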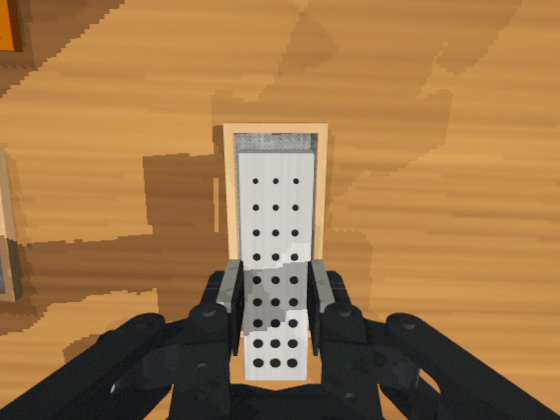

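The draw plate is aligned in the long rest, but the rest centre is about 5 mm further in +x. I'll correct x and lower.

```bash
python3 -m crank '[{"dp":[0.17,0,-0.3],"angular":[0,0,0]},{"dp":[0,0,-0.5],"angular":[0,0,0]},{"dp":[0,0,-0.4],"angular":[0,0,0]},{"dp":[0,0,-0.25],"angular":[0,0,0]},{"dp":[0,0,-0.1],"angular":[0,0,0]},{"dp":[0,0,-0.05],"angular":[0,0,0]},{"dp":[0,0,0],"angular":[0,0,0]}]'
python3 -m crank '[{"dp":[0,0,-0.04],"angular":[0,0,0]},{"dp":[0,0,0],"angular":[0,0,0]}]'
python3 -m crank '[{"dp":[0,0,-0.04],"angular":[0,0,0]},{"dp":[0,0,0],"angular":[0,0,0]}]'
```

```text
t: 26.35
tcp_pos: [0.4486, -0.0959, 0.0281]
tool_rot: [-0.019, 1.0, -0.0, 0.004]
force: [-0.2, -0.7, -2.9]
finger_gap: 0.315
gripper_force: 69.6
t: 26.55
tcp_pos: [0.4488, -0.096, 0.0272]
tool_rot: [-0.019, 1.0, -0.0, 0.005]
force: [-0.9, 0.3, -1.9]
finger_gap: 0.318
gripper_force: 69.6
t: 26.75
tcp_pos: [0.4488, -0.096, 0.0263]
tool_rot: [-0.019, 1.0, -0.0, 0.005]
force: [-0.4, 0.3, 2.8]
finger_gap: 0.319
gripper_force: 70.3
```

Run:
```python
from h import *
s,d,P=look('w15',100);print(s['force'])
m=(abs(P[...,0]-.447)<.058)&(abs(P[...,1]+.096)<.012)&(P[...,2]>.008)&(P[...,2]<.025)&(cv2.cvtColor(d['image'],cv2.COLOR_BGR2GRAY)>110)
q=P[m];A=np.c_[q[:,:2]-[.447,-.096],np.ones(len(q))];print(np.linalg.lstsq(A,q[:,2],rcond=None)[0],q.min(0),q.max(0))
```

```text
26.75 [ 0.4488 -0.096   0.0263] yaw 92.2 0.31916403846231656
tall px [276 299] n 32253 ztop 66.2 c [448.5 -95.7] size [ 27.5 100.9] ang 2.1
felt px [281 177] n 5288 ztop 3.9 c [416.5 -95.8] size [63.  45.3] ang 2.0
felt px [240 358] n 293 ztop 3.8 c [ 495.6 -112.5] size [31.6  5.2] ang 2.1
felt px [313 359] n 391 ztop 3.8 c [494.  -74.2] size [31.   7.4] ang 3.7
[-0.4172902   0.29408706  2.76841919]
[0.00250225 0.00101695 0.01476142] [ 0.39209366 -0.10799962  0.00801123] [ 0.50277547 -0.08400126  0.01714449]
```

Flat, with the top at 14.8 mm. I'll release, retreat and check everything.

```bash
python3 -m crank '[{"dp":[0,0,0],"angular":[0,0,0]},{"dp":[0,0,0],"angular":[0,0,0]},{"dp":[0,0,0],"angular":[0,0,0]},{"dp":[0,0,0.3],"angular":[0,0,0]},{"dp":[0,0,0.8],"angular":[0,0,0]},{"dp":[0,0,1],"angular":[0,0,0]},{"dp":[0,0,1],"angular":[0,0,0]},{"dp":[0,0,1],"angular":[0,0,0]},{"dp":[0,0,1],"angular":[0,0,0]},{"dp":[0,0,0],"angular":[0,0,0]},{"dp":[0,0,0],"angular":[0,0,0]}]' 0.4
python3 - <<'E'
from h import *
from station import vision
look('w16')
for n in('scene','side'):
    d=vision.snapshot(n);print(n);comps(d,d['pose'],w0=(.35,-.4),w1=(.75,.4));cv2.imwrite(f'pics/{n}9.png',d['image'])
E
```

```text
t: 27.9
tcp_pos: [0.4487, -0.0959, 0.1796]
tool_rot: [-0.019, 1.0, -0.001, 0.005]
force: [-0.2, -0.2, -0.8]
finger_gap: 0.602
gripper_force: 0.0
27.9 [ 0.4487 -0.0959  0.1796] yaw 92.2 0.6023827080028062
tall px [276 184] n 4478 ztop 15.7 c [447.8 -95.3] size [109.9  30.1] ang 2.1
tall px [ 45 176] n 5128 ztop 28.9 c [ 444.  -286.2] size [39.3 70.3] ang 85.6
tall px [161 277] n 1094 ztop 30.5 c [ 534.2 -197. ] size [24.8 24.3] ang 36.1
tall px [274 365] n 2370 ztop 27.6 c [628.2 -90.5] size [42.3 52. ] ang 4.5
felt px [278 173] n 2595 ztop 4.0 c [447.9 -94.5] size [125.9  45. ] ang 2.3
felt px [ 71 163] n 1504 ztop 5.6 c [ 445.2 -286.3] size [52.1 85.5] ang 86.2
felt px [277 350] n 927 ztop 5.3 c [635.2 -89.7] size [64.6 66.9] ang 3.7
scene
tall px [392 202] n 304 ztop 43.6 c [538.8 204.9] size [30.1 31.6] ang 21.3
tall px [453 213] n 449 ztop 25.3 c [625.2 305. ] size [55.3 54.9] ang 12.6
tall px [254 225] n 493 ztop 15.5 c [446.7 -97. ] size [112.8  31.8] ang 1.6
tall px [166 248] n 581 ztop 28.4 c [ 444.3 -288.1] size [37.6 72.4] ang 85.5
tall px [224 261] n 228 ztop 30.0 c [ 535.
[... 479 characters left out ...]
1 69.8] ang 85.8
tall px [274 177] n 168 ztop 31.3 c [ 533.5 -195.6] size [23.7 23.1] ang 22.4
tall px [221 203] n 596 ztop 28.9 c [632.6 -88.9] size [51.4 54.9] ang 5.0
tall px [309 212] n 679 ztop 17.0 c [446.3 -94.5] size [110.   32.9] ang 1.9
tall px [239 331] n 606 ztop 45.4 c [536.7 207.3] size [31.4 31.7] ang 69.7
tall px [164 389] n 1472 ztop 26.8 c [624.2 307.3] size [53.7 55.4] ang 16.1
felt px [316 164] n 86 ztop 7.1 c [ 442.6 -287.8] size [46.  82.7] ang 87.7
felt px [226 211] n 127 ztop 6.7 c [633.5 -92.8] size [66.2 61.2] ang 5.1
felt px [309 218] n 174 ztop 7.1 c [445.1 -97.4] size [123.9  40.6] ang 2.5
felt px [173 399] n 462 ztop 5.7 c [619.8 307. ] size [69.2 61.1] ang 55.8
```

View pics/scene9.png

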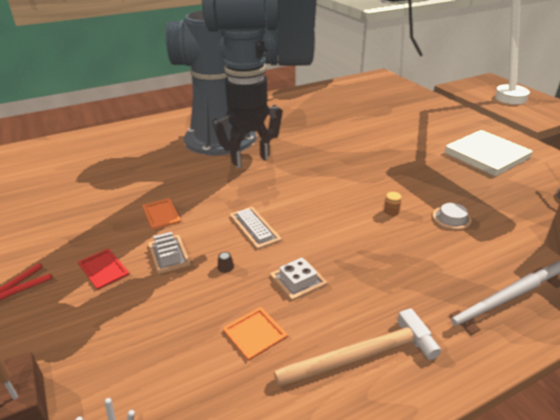

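All four tools lie flat in their rests: draw plate (254,225), groove block (166,248), square block (297,274), round block (453,213). The jar (392,202) and loupe (224,261) have not moved.

```bash
python3 -c "
from station import order
print(order.sign_off())"
```

```text
the job is handed in; nothing more can be done
None
```

All four tools lie flat, top side up, in their matching rests, with the jar and loupe untouched; I handed the job in at about 28 s of the 93 s allowed, and no verdict came back.

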